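Slide the lid home on the stall's salsa warmer

ROBOT

A 7-joint arm with a two-finger parallel gripper is mounted at the origin on the work surface. World frame = base frame: x ahead of the robot, y to its left, z up, the work surface at z = 0. Lengths are in m, angles in rad, forces in N, time in s.
With the tool pointing down it reaches from about 0.425 to 0.875 m from the base axis. Payload 4.7 kg.
Tool frame: the origin (TCP) lies where the fingers leave the gripper's body, on its centre line; the fingertips stand 70 mm ahead of it and the grasp point (between the pads) lies 51 mm ahead of it; z points along the fingers, y is the line along which they close (so a half turn about z gives the same grasp; the last joint's range is limited). The gripper opens to 87 mm and grips with 3 to 60 N. Pads are 19 mm wide; open, the fingers measure 117 mm over their backs; the gripper's body (75 mm by 190 mm) begins 51 mm behind the grasp point.
Start: joints at [1.243, 0.321, -0.07, 1.45, 0.023, 1.371, -0.057], TCP at [0.218, -0.612, 0.292] pointing down, gripper open.
Joint ranges: [-2.86, 2.86], [-0.3, 2.09], [-1.38, 1.24], [0.06, 2.45], [-1.56, 4.7], [0.09, 2.05], [-2.69, 2.69]. Speed limits (rad/s): [2.57, 2.57, 3.14, 3.14, 3.14, 3.14, 3.14].

INTERFACE

Orientations are given as a rotation vector (axis times angle).
In Python, from bench import get_state, get_image, get_calibration, close_job gives the robot as it stands.
- The arm moves only by the tool send_rows, never from a script. Its argument "rows" is a list of rows, each an object of numbers: "hand": the finger opening in mm, from 0 to 87; "x", "y", "z": the shift along the world's x, y, z in mm; "roll": the turn about the world's z in degrees. A call has 1 to 10 rows; each row shifts and turns the commanded pose from where the row before left it; what a row does not reach is not made up. A row lasts 1/10 s, in which the tool goes at most 50 mm and 8.59 degrees, less where a joint would pass 70% of its speed; a pose out of reach is approached as far as the arm can. A call is refused whole if a number of a shift passes 50 or a number of a turn 8.59, either way. A call with a gripper value outside its range is refused whole. The fingers move at their own pace and stop on an object; "force" is the grip in N (left out, the last holds). Time passes only in rows, so rows that do not move let the fingers close. It gives the time, the measured TCP pose, the force, the opening and the grip force at its end, in the units of the state.
- get_state(): the state, without advancing time (a new reading comes with each control period).
- get_image(name): name is "scene" or "top" or "wrist"; returns the picture (420x560x3 uint8, blue, green, red); there is no depth.
- get_calibration(name): a dict with "mtx" (3x3 intrinsics, pixels), "world_from_camera" (4x4, takes a point from camera to world coordinates). Camera axes: x right, y down, z forward; pixel columns grow to the right and rows downward; lengths in m; the calibration is good to about 2 mm. A picture is of the moment at which its call begins: read the wrist's pose just before it. get_calibration takes no time and is no camera call; for the wrist camera it gives the pose at the moment of the call.
- close_job(): hands the job in; it is judged then, once.
The state is a dict: "time": time; "joint_positions": joint angles; "qd": joint speeds; "joint_torque": joint torques, N m; "position": TCP position; "tool_rot": TCP orientation; "ft_force": force on the tool from outside, world axes, zero at the start; "torque": the same for the moment, N m; "grip_width": opening from 0.0 (shut) to 1.0 (fully open); "grip_force": force on a finger pad.
Only numpy, scipy, OpenCV 4.12 (cv2) and the standard library are available. Lean on these libraries where they do the work, as an engineer would, in place of code of your own. Each camera call takes 0.05 s, during which the arm holds its last target. There are 200 camera calls.

TASK

Close the salsa warmer: slide the round lid by its knob across the steel deck, without lifting it off, until it drops into the round pocket at the other end, then press it down onto the rubber seat until it is fully home and flush with the deck. Do it gently, never forcing the lid against the warmer with more than 40 N, let go, and leave the bowl, jar, spoon and mug where they are.

Things in the scene. Friction and masses are not known exactly. Their poses are not given: they have to be found in the camera images.
- warmer: Fixed low steel food warmer, 240 mm (own x) by 436 mm (own y), deck 45 mm high. Origin: centre of its underside, on the table; z up. The +y half is plain flat deck, where the lid is parked; the -y half is a clamped steel panel, level with it, with one round pocket 143 mm wide. Height of lid_knob above this origin: 69 mm on the deck, 65 mm dropped in, 61 mm fully home and flush
- warmer_deck (a point): Middle of the deck's top, 45 mm above the warmer's origin; axes as the warmer's
- pocket_zone (a point): Deck-height point on the warmer's long centre line, 95 mm to -y of its middle; axes as the warmer's. The pocket's centre is on that line (own y) within 20 mm of this point either way: the panel is clamped differently each day and its place is not measured, so feel or look for it
- seat (a point): Point on the same line, 95 mm to -y, 4 mm below the deck: height of the black rubber seat ring inside the pocket. It stops the lid when it drops in, 4 mm down; pushed with about 8 N in all (lid's weight included) it sinks 4 mm more to a hard stop and stays down. Fixed mark: it tells the height at the start, not the pocket's place or the ring's motion
- lid_knob (a point): Middle of the loose lid's knob, on its axis, 24 mm above the lid's underside; z up. Lid: flat aluminium disc 140 mm wide, 8 mm thick, lower edge bevelled, 0.26 to 0.44 kg. Black round knob, 28 mm wide from 14 to 36 mm above the underside (20 mm neck below), flat top 14 mm above this point. Starts flat on the warmer's +y half; sliding it takes up to about 6 N
- bowl: White ceramic bowl standing on the table, rim 140 mm wide, 60 mm high; origin at the centre of its underside. Leave alone
- jar: Closed glass jar standing on the table, 70 mm wide, 100 mm high; origin at the centre of its underside. Leave alone
- spoon: Serving spoon lying on the table, 200 mm long; origin at the middle of its underside, own x along the spoon. Leave alone
- mug: Clay mug standing on the table, 80 mm wide, 90 mm high; origin at the centre of its underside. Leave alone
Not all that is in view belongs to the job. Of the things that look like the part that bears lid_knob, the middle-sized one is meant.

How it is judged:
By the outcome, as a careful person would: the job done as asked, in the order asked, and still so for the second after the job is handed in, with the robot touching nothing.
It also fails if it takes over 64 s, if anything falls off the work surface, if the arm or the gripper's body presses on something with over 40 N, if the wrist force passes 120 N, or if a joint passes its speed limit or range.

## Working session

There is one attempt and no reset: what is moved stays moved. The work goes in short steps, Python scripts to look and compute and a tool call to move; the robot and the scene stay as the last step left them, time stands still between calls to the robot, and variables do not carry over. Pictures are saved under pics/ and viewed, at most 10 in all, crops included, and the job is handed in when it is done.

Besides the shell and the picture viewer there is one more tool, called after "Emit:" as name([rows], argument=value, ...), one row to a line, values as JSON. send_rows: Moves the arm, as the interface text tells. Its arguments: {"type":"object","properties":{"rows":{"type":"array","items":{"type":"object","properties":{"hand":{"type":"number"},"x":{"type":"number"},"y":{"type":"number"},"z":{"type":"number"},"roll":{"type":"number"}}}},"force":{"type":"number"}},"required":["rows"]}

```bash
mkdir -p pics; cat > h.py <<'E'
import numpy as np, cv2
from bench import *
def ray(cal,u,v,z):
    K=np.array(cal["mtx"]);T=np.array(cal["world_from_camera"])
    d=T[:3,:3]@np.linalg.solve(K,[u,v,1.]);o=T[:3,3]
    return o+d*(z-o[2])/d[2]
def proj(cal,p):
    K=np.array(cal["mtx"]);T=np.array(cal["world_from_camera"])
    q=K@(T[:3,:3].T@(np.array(p)-T[:3,3]));return q[:2]/q[2]
E
python3 - <<'E'
from h import *
for n in("scene","top"):
    cv2.imwrite(f"pics/{n}0.png",get_image(n)); c=get_calibration(n); print(n,np.round(c["mtx"],1).tolist(),np.round(c["world_from_camera"],3).tolist())
print(get_state())
E
```

```text
scene [[433.8, 0.0, 279.1], [0.0, 433.8, 207.7], [0.0, 0.0, 1.0]] [[0.041, 0.83, -0.555, 1.117], [0.999, -0.04, 0.015, -0.012], [-0.01, -0.556, -0.831, 1.052], [0.0, 0.0, 0.0, 1.0]]
top [[400.1, 0.0, 285.2], [0.0, 400.1, 216.0], [0.0, 0.0, 1.0]] [[-0.007, -0.989, 0.149, 0.259], [-1.0, 0.009, 0.01, -0.008], [-0.011, -0.149, -0.989, 1.249], [0.0, 0.0, 0.0, 1.0]]
{'time': 0.1, 'joint_positions': array([ 1.24309961,  0.32174321, -0.07010205,  1.45157017,  0.0226153 ,
        1.37080949, -0.05691196]), 'qd': array([-2.71260898e-05, -1.31580803e-03,  1.82812374e-03, -6.50061954e-04,
       -1.05628056e-03,  6.47537904e-04,  8.58656255e-04]), 'joint_torque': array([-1.85292788e-04, -4.92573774e+01, -4.05733846e-01, -3.13398063e+01,
       -6.40385505e-02,  3.94623179e-02,  8.78352716e-05]), 'position': array([ 0.2177034 , -0.61204817,  0.29126599]), 'tool_rot': array([-3.09414544e+00, -5.34050164e-01,  6.26070273e-04]), 'ft_force': array([0.09860815, 0.8132284 , 0.60045165]), 'torque': array([ 0.04264062, -0.05038146,  0.02828352]), 'grip_force': 0.0, 'grip_width': 1.0036381631270335}
```

View pics/top0.png

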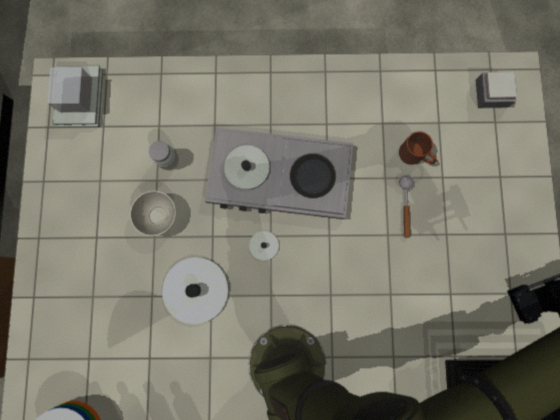

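View pics/scene0.png

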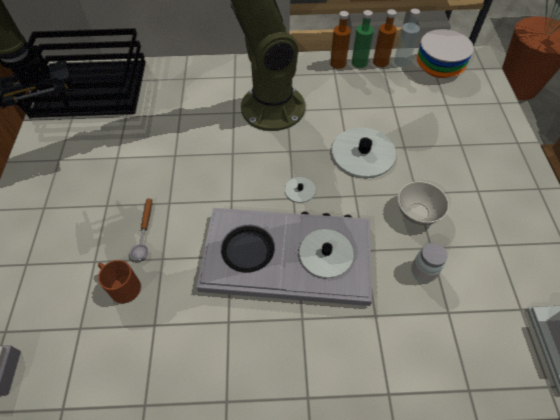

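The top view shows the warmer with corners near (216,128), (355,143), (348,218) and (206,203). The lid's knob is at about (246,166) and the pocket at about (313,175). In the scene view the knob is at (327,249) and the pocket at (248,249).

```bash
python3 - <<'E'
from h import *
def blob(g,thr,cx,cy,r,inv):
    m=((g<thr) if inv else (g>thr)).astype(np.uint8)
    w=np.zeros_like(m);cv2.circle(w,(cx,cy),r,1,-1);m&=w
    n,l,s,c=cv2.connectedComponentsWithStats(m)
    i=min([k for k in range(1,n) if s[k,4]>25],key=lambda k:np.hypot(*(c[k]-(cx,cy))))
    cs,_=cv2.findContours((l==i).astype(np.uint8),0,1)
    return c[i],cv2.fitEllipse(cv2.convexHull(max(cs,key=len))),s[i,4]
for n,kn,po in(("top",(246,166),(313,175)),("scene",(327,249),(248,249))):
    im=cv2.imread(f"pics/{n}0.png");g=im.max(2);c=get_calibration(n)
    print(n,g[kn[1],kn[0]],g[po[1],po[0]],g[po[1],po[0]-36:po[0]+36:3])
    k=blob(g,70,*kn,14,1);print("knob",k,ray(c,*k[0],.073))
    p=blob(g,95,*po,36,1);print("pocket",p,ray(c,*p[1][0],.045))
    # lid disc: brighter than deck
    print(g[kn[1],kn[0]-45:kn[0]+45:4]);hsv=cv2.cvtColor(im,40);print(hsv[kn[1],kn[0]-45:kn[0]+45:6].tolist())
    a,b=(ray(c,*q,.045) for q in(((216,128),(355,143)) if n=="top" else ((211,211),(368,213))))
    print("edge",a,b,np.linalg.norm(a-b))
    cv2.imwrite(f"pics/{n}crop.png",cv2.resize(im[115:225,195:365] if n=="top" else im[200:310,190:380],None,fx=4,fy=4,interpolation=cv2.INTER_CUBIC)[:600,:800])
E
```

```text
top 38 51 [115 112 112 111  92  36  39  47  51  50  48  49  51  50  51  52  51  47
  41  40 107 106 109 109]
knob (array([245.88888889, 165.26388889]), ((245.84571838378906, 165.2227020263672), (8.361844062805176, 10.135846138000488), 140.80409240722656), np.int32(72)) [0.59367302 0.12173667 0.073     ]
pocket (array([312.33057363, 175.2596097 ]), ((312.3621520996094, 175.24404907226562), (45.47800827026367, 46.82204818725586), 93.02082061767578), np.int32(1691)) [ 0.56773469 -0.08089841  0.045     ]
[150 144 127 127 124 118 148 147 150 149 104  41  34  90 150 149 146 100
 108 109 113 112 110]
[[25, 29, 150], [24, 31, 130], [0, 6, 127], [18, 10, 124], [43, 16, 148], [43, 16, 145], [50, 15, 149], [30, 21, 37], [30, 15, 34], [39, 16, 114], [41, 19, 149], [41, 14, 147], [0, 2, 108], [0, 5, 112], [160, 7, 112]]
edge [0.72379307 0.22008191 0.045     ] [ 0.66980969 -0.21574646  0.045     ] 0.4391589376820498
scene 20 51 [112 114 115  61  23  47  50  54  48  49  48  51  51  52  52  54  51  50
  45  26  20  99 119 121]
knob (array([326.30973451, 249.00884956]), ((326.2823486328125, 248.9788055419922), (10.483634948730469, 12.946080207824707), 13.340320587158203), np.int32(113)) [0.5949744  0.12005174 0.073     ]
pocket (array([247.39036145, 248.51228916]), ((247.3903350830078, 248.51864624023438), (47.688167572021484, 54.96693801879883), 78.68963623046875), np.int32(2075)) [ 0.56899248 -0.0830383   0.045     ]
[129 117 116 117  87 153 153 152 156 116  26  13  19 147 154 152 153 154
 115 129 128 131 128]
[[150, 6, 129], [150, 4, 118], [158, 9, 117], [51, 12, 148], [55, 10, 153], [51, 12, 152], [54, 11, 116], [120, 57, 18], [150, 13, 19], [51, 12, 152], [55, 10, 152], [51, 12, 155], [160, 7, 115], [143, 8, 131], [158, 8, 131]]
edge [ 0.44601568 -0.18422601  0.045     ] [0.47328641 0.25020496 0.045     ] 0.4352860743622136
```

View pics/topcrop.png

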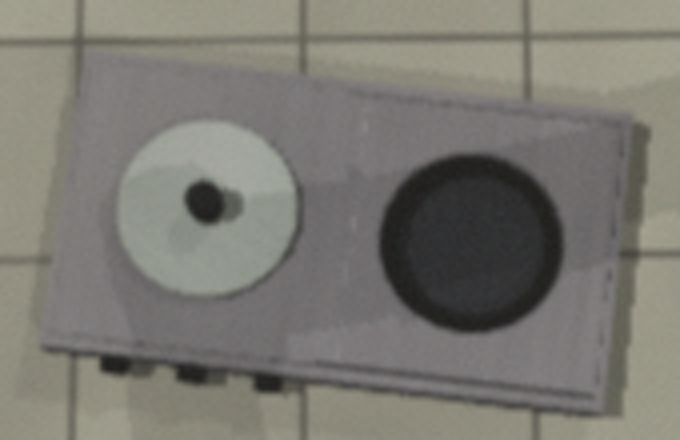

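Emit:
send_rows([
  {"x": 18, "y": 31, "z": 5, "roll": -1.3, "hand": 60},
  {"x": 18, "y": 31, "z": 5, "roll": -1.3},
  {"x": 18, "y": 31, "z": 5, "roll": -1.3},
  {"x": 18, "y": 31, "z": 5, "roll": -1.3},
  {"x": 18, "y": 31, "z": 5, "roll": -1.3},
  {"x": 18, "y": 31, "z": 5, "roll": -1.3},
  {"x": 18, "y": 31, "z": 5, "roll": -1.3},
  {"x": 18, "y": 31, "z": 5, "roll": -1.3},
  {"x": 18, "y": 31, "z": 5, "roll": -1.3},
  {"x": 18, "y": 31, "z": 5, "roll": -1.3},
])

```text
schema error: expected keys hand, x, y, z, roll
```

Emit:
send_rows([
  {"x": 18, "y": 31, "z": 5, "roll": -1.3},
  {"x": 18, "y": 31, "z": 5, "roll": -1.3},
  {"x": 18, "y": 31, "z": 5, "roll": -1.3},
  {"x": 18, "y": 31, "z": 5, "roll": -1.3},
  {"x": 18, "y": 31, "z": 5, "roll": -1.3},
  {"x": 18, "y": 31, "z": 5, "roll": -1.3},
  {"x": 18, "y": 31, "z": 5, "roll": -1.3},
  {"x": 18, "y": 31, "z": 5, "roll": -1.3},
  {"x": 0, "y": 31, "z": 0, "roll": -1.3},
  {"x": 0, "y": 31, "z": 0, "roll": -1.3},
])

```text
schema error: expected keys hand, x, y, z, roll
```

```bash
python3 - <<'E'
from h import *
import json
s=get_state();c=get_calibration("wrist");cv2.imwrite("pics/w1.png",get_image("wrist"))
json.dump({k:np.array(v).tolist() for k,v in c.items()},open("w1.json","w"))
print(s["position"],s["tool_rot"],s["joint_positions"],np.round(c["world_from_camera"],3).tolist(),c["mtx"],s["time"])
E
```

```text
[ 0.2177034  -0.61204817  0.29126599] [-3.09414544e+00 -5.34050164e-01  6.26070273e-04] [ 1.24309961  0.32174321 -0.07010205  1.45157017  0.0226153   1.37080949
 -0.05691196] [[0.334, -0.905, -0.264, 0.289], [-0.943, -0.321, -0.092, -0.586], [-0.001, 0.279, -0.96, 0.383], [0.0, 0.0, 0.0, 1.0]] [[357.46184005   0.         274.24640338]
 [  0.         357.46184005 210.16264075]
 [  0.           0.           1.        ]] 0.1
```

View pics/w1.png

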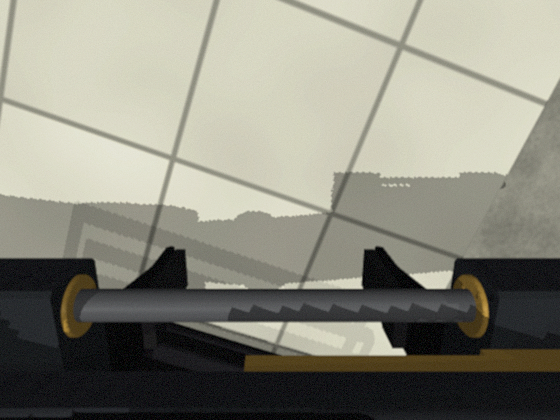

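Every row must carry all the keys. I'm sending the moves again and aiming for x ≈ 0.50, since the wrist camera looks ahead of the tool.

Emit:
send_rows([
  {"hand": 60, "x": 16, "y": 31, "z": 5, "roll": -1.3},
  {"hand": 60, "x": 16, "y": 31, "z": 5, "roll": -1.3},
  {"hand": 60, "x": 16, "y": 31, "z": 5, "roll": -1.3},
  {"hand": 60, "x": 16, "y": 31, "z": 5, "roll": -1.3},
  {"hand": 60, "x": 16, "y": 31, "z": 5, "roll": -1.3},
  {"hand": 60, "x": 16, "y": 31, "z": 5, "roll": -1.3},
  {"hand": 60, "x": 16, "y": 31, "z": 5, "roll": -1.3},
  {"hand": 60, "x": 16, "y": 31, "z": 5, "roll": -1.3},
  {"hand": 60, "x": 16, "y": 31, "z": 5, "roll": -1.3},
  {"hand": 60, "x": 16, "y": 31, "z": 5, "roll": -1.3},
])

```text
time: 1.15
position: [0.3782, -0.301, 0.3423]
tool_rot: [3.136, 0.179, -0.0]
ft_force: [0.4, -0.1, -0.1]
grip_width: 0.685
grip_force: 0.0
```

Emit:
send_rows([
  {"hand": 60, "x": 15, "y": 32, "z": 5, "roll": -1.3},
  {"hand": 60, "x": 15, "y": 32, "z": 5, "roll": -1.3},
  {"hand": 60, "x": 15, "y": 32, "z": 5, "roll": -1.3},
  {"hand": 60, "x": 15, "y": 32, "z": 5, "roll": -1.3},
  {"hand": 60, "x": 15, "y": 32, "z": 5, "roll": -1.3},
  {"hand": 60, "x": 15, "y": 32, "z": 5, "roll": -1.3},
  {"hand": 60, "x": 15, "y": 32, "z": 5, "roll": -1.3},
  {"hand": 60, "x": 15, "y": 32, "z": 5, "roll": -1.3},
  {"hand": 60, "x": 5, "y": 32, "z": 5, "roll": -1.3},
  {"hand": 60, "x": 0, "y": 32, "z": 0, "roll": -1.3},
])

```text
time: 2.15
position: [0.5034, 0.019, 0.3876]
tool_rot: [-3.136, 0.177, -0.001]
ft_force: [1.5, 0.5, 0.1]
grip_width: 0.688
grip_force: 0.0
```

Emit:
send_rows([
  {"hand": 60, "x": 0, "y": 0, "z": 0, "roll": 0},
  {"hand": 60, "x": 0, "y": 0, "z": 0, "roll": 0},
  {"hand": 60, "x": 0, "y": 0, "z": 0, "roll": 0},
])

```text
time: 2.45
position: [0.5028, 0.0161, 0.387]
tool_rot: [3.136, -0.179, -0.001]
ft_force: [0.2, -0.5, 0.5]
grip_width: 0.692
grip_force: 0.0
```

```bash
python3 - <<'E'
from h import *
import json
s=get_state();c=get_calibration("wrist");cv2.imwrite("pics/w2.png",get_image("wrist"))
json.dump({k:np.array(v).tolist() for k,v in c.items()},open("w2.json","w"))
print(s["position"],s["tool_rot"],s["joint_positions"],np.round(c["world_from_camera"],3).tolist(),s["time"])
E
```

```text
[0.50276523 0.01612474 0.38698054] [ 3.13571795e+00 -1.78633015e-01 -8.98710502e-04] [ 6.12657738e-01  1.33844582e-03 -6.91552588e-01  1.63084441e+00
  1.56224967e-03  1.51039142e+00 -1.76359721e+00] [[-0.115, -0.954, -0.278, 0.578], [-0.993, 0.111, 0.03, 0.008], [0.002, 0.279, -0.96, 0.478], [0.0, 0.0, 0.0, 1.0]] 2.45
```

View pics/w2.png

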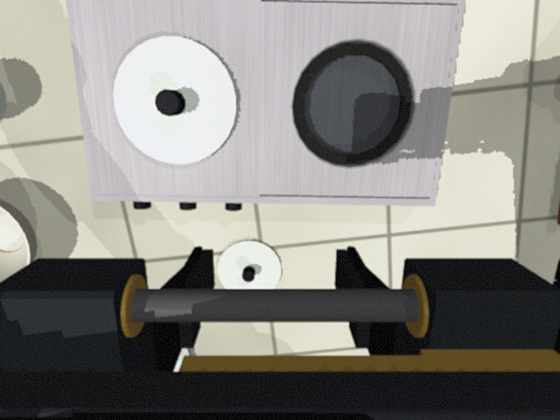

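The wrist view shows the warmer clearly. The knob is at about (170,102), the lid disc at (176,100), the pocket at (353,103), and the near edge runs from (93,200) to (435,205). Next I'll fit circles on the right planes.

```bash
cat >> h.py <<'E'
def circ(P):
    P=np.array(P)[:,:2]
    for _ in range(4):
        s=np.linalg.lstsq(np.c_[2*P,np.ones(len(P))],(P**2).sum(1),rcond=None)[0]
        r=np.sqrt(s[2]+s[0]**2+s[1]**2);e=abs(np.hypot(*(P-s[:2]).T)-r);P=P[e<max(.0015,2*e.std())]
    return np.round([s[0],s[1],2*r],4),len(P),round(e.std()*1e3,2)
def cont(m,cx,cy):
    n,l,s,c=cv2.connectedComponentsWithStats(m.astype(np.uint8))
    k=min([i for i in range(1,n) if s[i,4]>60],key=lambda i:np.hypot(*(c[i]-(cx,cy))))
    cs,_=cv2.findContours((l==k).astype(np.uint8),0,1);return cv2.convexHull(max(cs,key=len))[:,0],c[k]
def fit(c,m,cx,cy,z):
    h,cc=cont(m,cx,cy);return circ([ray(c,*q,z) for q in h]),cc
E
python3 - <<'E'
from h import *
import json
c=json.load(open("w2.json"));im=cv2.imread("pics/w2.png");g=im.max(2);S=cv2.cvtColor(im,40)[:,:,1]
w=lambda cx,cy,r:cv2.circle(np.zeros(g.shape,np.uint8),(cx,cy),r,1,-1)>0
p=fit(c,(g<110)&w(353,103,72),353,103,.045);print("pocket",p)
d=fit(c,((g>222)|(g<70))&w(176,100,70),176,100,.053);print("lid disc",d, g[100,100:250:6])
k=fit(c,(g<70)&w(170,102,25),170,102,.083);print("knob top",k, ray(c,*k[1],.079))
# warmer near edge: last deck row per column
E=[]
for u in range(265,430,5):
    col=g[185:215,u].astype(int)
    E.append((u,185+np.argmax(np.abs(np.diff(col)))))
print(E[::4])
print(S[40:200:20,420:475:3])
B=[]
for v in range(20,185,5):
    row=im[v,415:480].astype(int); y=(row[:,2]-row[:,0]); B.append((v,415+int(np.argmax(y>2))))
print(B[::3]); 
for a in((68,0),(93,200),(436,205),(464,0)): print(a,ray(c,*a,.045))
T=[ray(c,*q,.0) for q in((0,0),)]
E
```

```text
pocket ((array([ 0.567 , -0.0844,  0.1414]), 51, np.float64(0.38)), array([353.17763975, 103.43635611]))
lid disc ((array([0.5945, 0.1197, 0.1389]), 50, np.float64(0.12)), array([173.80575411,  99.53627591])) [213 213 198 242 241 242 241 239 241 235  48  43  46  36  61 172 168 240
 241 241 239 240 240 125 196]
knob top ((array([0.5946, 0.116 , 0.0285]), 18, np.float64(0.33)), array([170.07155323, 102.11692845])) [0.59464299 0.11718152 0.079     ]
[(265, np.int64(195)), (285, np.int64(196)), (305, np.int64(196)), (325, np.int64(196)), (345, np.int64(197)), (365, np.int64(197)), (385, np.int64(197)), (405, np.int64(196)), (425, np.int64(198))]
[[ 0  6  6  4  4  3  3  5  4  4  8  5  4  7 15 15 14 15 16]
 [ 4  3  4  4  5  1  8  7  4  8  1 10 16 16 16 15 16 16 16]
 [ 5  5  8  8  5  7  7  5  3  4  4  6 15 15 16 16 15 17 28]
 [ 2  6  8  8  4  8  8  4  8  8 11 24 25 24 26 26 21 25 23]
 [ 4 10  4 10 12  6  8  8  8 11 27 23 24 24 29 24 25 23 26]
 [ 8  8  4  8  8  4  8  6 11 27 24 25 26 23 24 21 25 21 25]
 [ 3  1  5  5  6  5  8  3 18 17 18 18 19 16 19 19 18 19 18]
 [ 6  4  5  9  6  4  9 18 18 18 17 19 19 18 17 16 18 17 16]]
[(20, 419), (35, 418), (50, 421), (65, 421), (80, 429), (95, 416), (110, 449), (125, 428), (140, 422), (155, 431), (170, 415)]
(68, 0) [0.71231488 0.21502833 0.045     ]
(93, 200) [0.49179524 0.2451257  0.045     ]
(436, 205) [ 0.4356457  -0.18162207  0.045     ]
(464, 0) [ 0.66351701 -0.20920677  0.045     ]
```

Emit:
send_rows([
  {"hand": 60, "x": 18, "y": 21, "z": 0, "roll": 0},
  {"hand": 60, "x": 18, "y": 21, "z": 0, "roll": 0},
  {"hand": 60, "x": 18, "y": 21, "z": -10, "roll": 0},
  {"hand": 60, "x": 18, "y": 21, "z": -20, "roll": 0},
  {"hand": 60, "x": 19, "y": 20, "z": -30, "roll": 0},
  {"hand": 60, "x": 0, "y": 0, "z": -40, "roll": 0},
  {"hand": 60, "x": 0, "y": 0, "z": -40, "roll": 0},
  {"hand": 60, "x": 0, "y": 0, "z": -40, "roll": 0},
  {"hand": 60, "x": 0, "y": 0, "z": -40, "roll": 0},
  {"hand": 60, "x": 0, "y": 0, "z": -15, "roll": 0},
])

```text
time: 3.5
position: [0.5917, 0.119, 0.1476]
tool_rot: [3.134, -0.179, -0.011]
ft_force: [-0.5, -0.1, 0.4]
grip_width: 0.688
grip_force: 0.0
```

Emit:
send_rows([
  {"hand": 60, "x": 0, "y": 0, "z": 0, "roll": 0},
  {"hand": 60, "x": 0, "y": 0, "z": 0, "roll": 0},
  {"hand": 60, "x": 0, "y": 0, "z": 0, "roll": 0},
])

```text
time: 3.8
position: [0.5954, 0.1219, 0.1548]
tool_rot: [-3.136, 0.176, -0.006]
ft_force: [0.5, 0.0, 1.1]
grip_width: 0.686
grip_force: 0.0
```

```bash
python3 - <<'E'
from h import *
c=get_calibration("wrist");im=get_image("wrist");cv2.imwrite("pics/w3.png",im)
s=get_state();p=s["position"];print(p,s["tool_rot"],s["ft_force"])
print("tip mid px",proj(c,p-[0,0,.065]),"knob expect",proj(c,[.5945,.1197,.083]))
E
```

```text
[0.59525585 0.12184758 0.15470422] [-3.13606841  0.17633234 -0.00607515] [0.55147301 0.59478124 0.29836952]
tip mid px [274.7406579  270.90636845] knob expect [279.16836918 265.93935017]
```

View pics/w3.png

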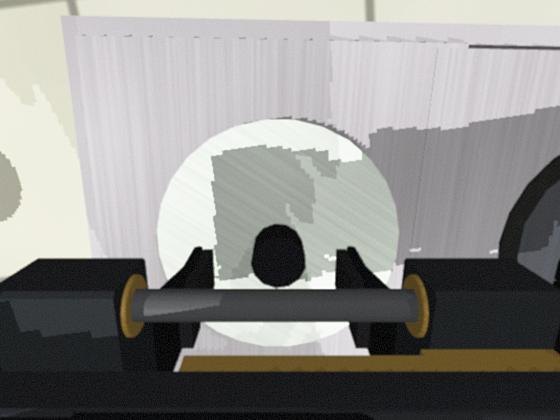

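The knob is centred between the fingers (knob at column 278, finger midpoint about 275). I'll lower the hand and close it softly.

Emit:
send_rows([
  {"hand": 60, "x": -0.5, "y": -2, "z": -10, "roll": 0},
  {"hand": 60, "x": 0, "y": 0, "z": -10, "roll": 0},
  {"hand": 60, "x": 0, "y": 0, "z": -6, "roll": 0},
  {"hand": 60, "x": 0, "y": 0, "z": 0, "roll": 0},
  {"hand": 60, "x": 0, "y": 0, "z": 0, "roll": 0},
  {"hand": 40, "x": 0, "y": 0, "z": 0, "roll": 0},
  {"hand": 34, "x": 0, "y": 0, "z": 0, "roll": 0},
  {"hand": 34, "x": 0, "y": 0, "z": 0, "roll": 0},
], force=6)

```text
time: 4.65
position: [0.5935, 0.1197, 0.1266]
tool_rot: [-3.137, 0.176, -0.001]
ft_force: [-0.1, 0.1, 0.4]
grip_width: 0.498
grip_force: 0.0
```

Emit:
send_rows([
  {"hand": 20, "x": 0, "y": 0, "z": 0, "roll": 0},
  {"hand": 20, "x": 0, "y": 0, "z": 0, "roll": 0},
  {"hand": 20, "x": 0, "y": 0, "z": 0, "roll": 0},
  {"hand": 20, "x": 0, "y": 0, "z": 0, "roll": 0},
], force=6)

```text
time: 5.05
position: [0.5934, 0.1198, 0.1264]
tool_rot: [-3.137, 0.176, -0.0]
ft_force: [-0.6, 1.1, 0.3]
grip_width: 0.311
grip_force: 6.0
```

Emit:
send_rows([
  {"hand": 20, "x": -0.7, "y": -5, "z": 0, "roll": 0},
  {"hand": 20, "x": -1.3, "y": -10, "z": 0, "roll": 0},
  {"hand": 20, "x": -1.3, "y": -10, "z": 0, "roll": 0},
  {"hand": 20, "x": -1.3, "y": -10, "z": 0, "roll": 0},
  {"hand": 20, "x": -1.4, "y": -10, "z": 0, "roll": 0},
  {"hand": 20, "x": 0, "y": 0, "z": 0, "roll": 0},
], force=10)

```text
time: 5.65
position: [0.5873, 0.0714, 0.1264]
tool_rot: [3.134, -0.181, -0.001]
ft_force: [-1.0, -2.8, 2.6]
grip_width: 0.314
grip_force: 10.0
```

Emit:
send_rows([
  {"hand": 20, "x": -1.8, "y": -13, "z": 0, "roll": 0},
  {"hand": 20, "x": -1.8, "y": -13, "z": 0, "roll": 0},
  {"hand": 20, "x": -1.8, "y": -13, "z": 0, "roll": 0},
  {"hand": 20, "x": -1.8, "y": -13, "z": 0, "roll": 0},
  {"hand": 20, "x": -1.8, "y": -13, "z": 0, "roll": 0},
  {"hand": 20, "x": -1.8, "y": -13, "z": 0, "roll": 0},
  {"hand": 20, "x": -1.8, "y": -13, "z": 0, "roll": 0},
  {"hand": 20, "x": -1.8, "y": -13, "z": 0, "roll": 0},
  {"hand": 20, "x": -1.8, "y": -13, "z": 0, "roll": 0},
  {"hand": 20, "x": 0, "y": 0, "z": 0, "roll": 0},
])

```text
time: 6.65
position: [0.5708, -0.0461, 0.1264]
tool_rot: [3.133, -0.181, -0.001]
ft_force: [-0.9, -4.1, 2.7]
grip_width: 0.316
grip_force: 10.0
```

Emit:
send_rows([
  {"hand": 20, "x": 0, "y": 0, "z": 0, "roll": 0},
  {"hand": 20, "x": 0, "y": 0, "z": 0, "roll": 0},
  {"hand": 20, "x": 0, "y": 0, "z": 0, "roll": 0},
])

```text
time: 6.95
position: [0.5712, -0.0431, 0.1264]
tool_rot: [3.135, -0.176, 0.0]
ft_force: [-0.5, -2.5, 2.8]
grip_width: 0.319
grip_force: 10.0
```

```bash
python3 - <<'E'
from h import *
import json
c=get_calibration("wrist");im=get_image("wrist");cv2.imwrite("pics/w4.png",im)
json.dump({k:np.array(v).tolist() for k,v in c.items()},open("w4.json","w"))
s=get_state();print(s["position"],s["ft_force"],s["grip_width"])
E
```

```text
[ 0.57124473 -0.04279615  0.12635001] [ 0.18380909 -2.90569501  3.95010613] 0.3123062345966223
```

View pics/w4.png

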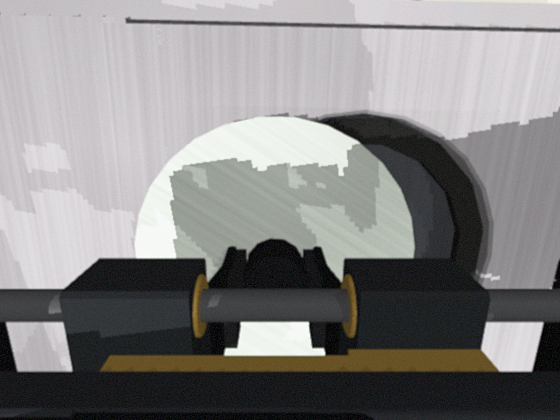

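The lid is about three quarters over the pocket. Its arc runs from (135,220) over (275,117) to (413,240), and the pocket's right rim runs from (370,115) to (490,250). I'll fit both arcs with their known radii to get the distance left.

```bash
python3 - <<'E'
from h import *
import json
from scipy.optimize import least_squares
c=json.load(open("w4.json"));im=cv2.imread("pics/w4.png");g=cv2.GaussianBlur(im,(3,3),0).max(2).astype(int)
def ff(px,z,R,x0):
    P=np.array([ray(c,*q,z)[:2] for q in px]);f=lambda x:np.hypot(*(P-x[:2]).T)-R
    r=least_squares(f,x0,loss="soft_l1",f_scale=.0007);f2=least_squares(lambda x:np.hypot(*(P-x[:2]).T)-x[2],list(r.x)+[R],loss="soft_l1",f_scale=.0007)
    return np.round(r.x,4),round(np.median(abs(r.fun))*1e3,2),np.round(f2.x,4),len(P)
A=[]
for v in range(140,256,3):     # pocket's right rim: from the right, last crossing to dark
    r=g[v,430:540];d=np.where(r<85)[0]
    if len(d):A.append((430+d[-1]+.5,v))
for u in range(385,470,3):
    r=g[90:200,u];d=np.where(r<85)[0]
    if len(d):A.append((u,90+d[0]-.5))
print("pocket",ff(A,.045,.0715,[.567,-.084]))
B=[]
for v in range(150,246,3):     # lid right edge against dark pocket
    r=g[v,340:440];j=np.argmin(np.diff(r));B.append((340+j+.5,v))
print(B[::6]);nB=len(B)
for v in range(170,250,3):     # lid left edge against deck
    r=g[v,120:230];d=np.where(r>232)[0]
    if len(d):B.append((120+d[0]-.5,v))
print(B[nB::6])
print("lid",ff(B,.053,.070,[.571,-.043]))
E
```

```text
pocket (array([ 0.5671, -0.0826]), np.float64(0.21), array([ 0.5686, -0.0848,  0.069 ]), 68)
[(np.float64(368.5), 150), (np.float64(386.5), 168), (np.float64(398.5), 186), (np.float64(406.5), 204), (np.float64(411.5), 222), (np.float64(413.5), 240)]
[(np.float64(161.5), 170), (np.float64(149.5), 188), (np.float64(141.5), 206), (np.float64(137.5), 224), (np.float64(134.5), 242)]
lid (array([ 0.5715, -0.0432]), np.float64(0.24), array([ 0.5723, -0.0433,  0.0696]), 59)
```

Emit:
send_rows([
  {"hand": 20, "x": -0.6, "y": -6, "z": 0, "roll": 0},
  {"hand": 20, "x": -0.7, "y": -6, "z": 0, "roll": 0},
  {"hand": 20, "x": -0.7, "y": -6, "z": 0, "roll": 0},
  {"hand": 20, "x": -0.7, "y": -6, "z": 0, "roll": 0},
  {"hand": 20, "x": -0.7, "y": -6, "z": 0, "roll": 0},
  {"hand": 20, "x": -0.7, "y": -6, "z": 0, "roll": 0},
  {"hand": 20, "x": 0, "y": 0, "z": 0, "roll": 0},
  {"hand": 20, "x": 0, "y": 0, "z": 0, "roll": 0},
  {"hand": 20, "x": 0, "y": 0, "z": 0, "roll": 0},
])

```text
time: 7.9
position: [0.5663, -0.0803, 0.1257]
tool_rot: [3.134, -0.177, -0.003]
ft_force: [-0.2, -3.0, -2.1]
grip_width: 0.316
grip_force: 10.0
```

Emit:
send_rows([
  {"hand": 31, "x": 0, "y": 0, "z": 0, "roll": 0},
  {"hand": 31, "x": 0, "y": 0, "z": 0, "roll": 0},
  {"hand": 31, "x": 0, "y": 0, "z": 0, "roll": 0},
])

```text
time: 8.2
position: [0.5668, -0.0788, 0.1262]
tool_rot: [3.136, -0.176, -0.001]
ft_force: [-1.2, -3.5, -1.5]
grip_width: 0.353
grip_force: 1.8
```

Emit:
send_rows([
  {"hand": 31, "x": -0.1, "y": -1, "z": 0, "roll": 0},
  {"hand": 31, "x": -0.1, "y": -1, "z": 0, "roll": 0},
  {"hand": 31, "x": -0.1, "y": -1, "z": 0, "roll": 0},
])

```text
time: 8.5
position: [0.5673, -0.0803, 0.1268]
tool_rot: [-3.135, 0.174, -0.002]
ft_force: [0.2, -0.2, 0.4]
grip_width: 0.356
grip_force: 0.0
```

Emit:
send_rows([
  {"hand": 31, "x": -0.1, "y": -1, "z": 0, "roll": 0},
  {"hand": 31, "x": -0.1, "y": -1, "z": 0, "roll": 0},
  {"hand": 31, "x": 0, "y": 0, "z": 0, "roll": 0},
])

```text
time: 8.8
position: [0.5668, -0.0831, 0.1265]
tool_rot: [-3.136, 0.176, -0.001]
ft_force: [-0.7, -0.7, 0.3]
grip_width: 0.353
grip_force: 0.1
```

```bash
python3 - <<'E'
from h import *
import json
c=get_calibration("wrist");im=get_image("wrist");cv2.imwrite("pics/w5.png",im)
json.dump({k:np.array(v).tolist() for k,v in c.items()},open("w5.json","w"))
s=get_state();print(s["position"],s["ft_force"],s["grip_width"],s["grip_force"])
E
```

```text
[ 0.56677239 -0.08313383  0.12644348] [-0.17045069  0.37786885 -0.29961969] 0.35383790872464205 0.14954042137105716
```

View pics/w5.png

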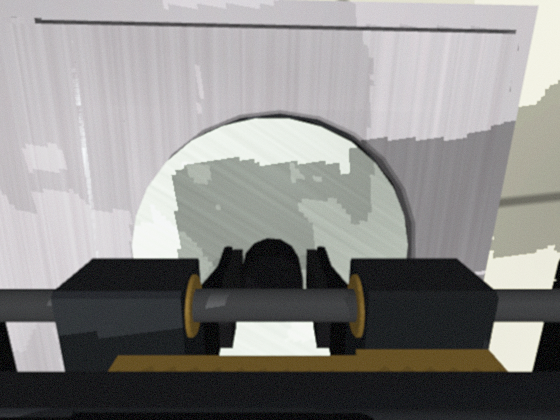

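The lid now nearly fills the pocket. Only a thin dark crescent shows at the right, near (405,200). Its apparent size will tell whether it has dropped.

```bash
cat > m.py <<'E'
from h import *
import json,sys
from scipy.optimize import least_squares
for n in sys.argv[1:]:
    c=json.load(open(n+".json"));im=cv2.imread(f"pics/{n}.png");g=cv2.GaussianBlur(im,(3,3),0).max(2).astype(int)
    B=[]
    for v in range(170,250,3):
        r=g[v,120:230];d=np.where(r>232)[0]
        if len(d):B.append((120+d[0]-.5,v))
    nl=len(B)
    for v in range(150,250,3):
        r=g[v,340:440];j=np.argmin(np.diff(r));B.append((340+j+.5,v))
    for z in(.053,.049,.045):
        P=np.array([ray(c,*q,z)[:2] for q in B])
        f=least_squares(lambda x:np.hypot(*(P-x[:2]).T)-x[2],[.567,-.08,.07],loss="soft_l1",f_scale=.0007)
        print(n,z,np.round(f.x*1e3,1),nl,round(np.median(abs(f.fun))*1e3,2))
E
python3 m.py w4 w5
```

```text
w4 0.053 [572.3 -43.3  69.6] 27 0.17
w4 0.049 [570.5 -43.1  71.3] 27 0.17
w4 0.045 [568.7 -42.9  73. ] 27 0.17
w5 0.053 [568.1 -81.   68.6] 27 0.16
w5 0.049 [566.4 -80.8  70.2] 27 0.17
w5 0.045 [564.6 -80.5  71.9] 27 0.17
```

Emit:
send_rows([
  {"hand": 31, "x": -0.1, "y": -1, "z": 0, "roll": 0},
  {"hand": 31, "x": -0.1, "y": -1, "z": 0, "roll": 0},
  {"hand": 31, "x": 0, "y": 0, "z": 0, "roll": 0},
])

```text
time: 9.15
position: [0.5664, -0.085, 0.1263]
tool_rot: [-3.136, 0.176, -0.0]
ft_force: [-0.1, 1.3, -0.0]
grip_width: 0.355
grip_force: 0.8
```

Emit:
send_rows([
  {"hand": 31, "x": 0, "y": -1, "z": 0, "roll": 0},
  {"hand": 31, "x": 0, "y": 0, "z": 0, "roll": 0},
])

```text
time: 9.35
position: [0.5663, -0.0862, 0.1263]
tool_rot: [-3.136, 0.176, 0.0]
ft_force: [0.1, 1.7, -0.5]
grip_width: 0.359
grip_force: 1.0
```

```bash
python3 - <<'E'
from h import *
import json
c=get_calibration("wrist");im=get_image("wrist");cv2.imwrite("pics/w6.png",im)
json.dump({k:np.array(v).tolist() for k,v in c.items()},open("w6.json","w"))
s=get_state();print(s["position"],s["ft_force"],s["grip_width"],s["grip_force"])
E
python3 m.py w6
```

```text
[ 0.56633309 -0.08620979  0.12628096] [ 0.1541343   1.88631663 -0.25139155] 0.3579961163090383 0.9513406298356131
w6 0.053 [566.6 -84.5  68.4] 27 0.5
w6 0.049 [564.8 -84.3  70.1] 27 0.51
w6 0.045 [563.  -84.   71.7] 27 0.51
```

Emit:
send_rows([
  {"hand": 31, "x": 0, "y": -1, "z": 0, "roll": 0},
  {"hand": 31, "x": 0, "y": 0, "z": 0, "roll": 0},
])

```text
time: 9.6
position: [0.5664, -0.0872, 0.1263]
tool_rot: [-3.136, 0.176, 0.0]
ft_force: [0.3, 1.4, 0.7]
grip_width: 0.359
grip_force: 1.3
```

```bash
python3 - <<'E'
from h import *
import json
c=get_calibration("wrist");im=get_image("wrist");cv2.imwrite("pics/w7.png",im)
json.dump({k:np.array(v).tolist() for k,v in c.items()},open("w7.json","w"))
s=get_state();print(s["position"],s["ft_force"],s["grip_width"],s["grip_force"])
E
python3 m.py w7
```

```text
[ 0.56638717 -0.08721883  0.12630172] [-0.36198967  1.85765747 -0.84457532] 0.3546571795269655 1.28479860490188
w7 0.053 [567.8 -85.6  68. ] 27 0.27
w7 0.049 [566.  -85.4  69.6] 27 0.28
w7 0.045 [564.3 -85.1  71.3] 27 0.28
```

View pics/w7.png

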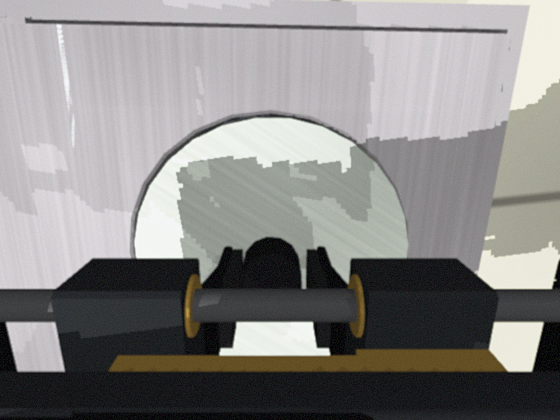

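The dark gap now shows on the left near (137,220) as well, and the apparent radius is 69.6 mm at z = 49 mm, so the lid has dropped by 4 mm. I'll open the hand, rise, close the fingers and press on the knob's top.

Emit:
send_rows([
  {"hand": 31, "x": 0, "y": 1.5, "z": 0, "roll": 0},
  {"hand": 50, "x": 0, "y": 0, "z": 0, "roll": 0},
  {"hand": 50, "x": 0, "y": 0, "z": 0, "roll": 0},
  {"hand": 50, "x": 0, "y": 0, "z": 0, "roll": 0},
  {"hand": 50, "x": 0, "y": 0, "z": 10, "roll": 0},
  {"hand": 50, "x": 0, "y": 0, "z": 15, "roll": 0},
  {"hand": 50, "x": 0, "y": 0, "z": 15, "roll": 0},
  {"hand": 0, "x": 0, "y": 0, "z": 0, "roll": 0},
  {"hand": 0, "x": 0, "y": 0, "z": 0, "roll": 0},
  {"hand": 0, "x": 0, "y": 0, "z": 0, "roll": 0},
])

```text
time: 10.65
position: [0.566, -0.086, 0.166]
tool_rot: [3.136, -0.176, -0.001]
ft_force: [-0.5, 0.5, 0.4]
grip_width: 0.385
grip_force: 0.0
```

Emit:
send_rows([
  {"hand": 0, "x": 0, "y": 0, "z": 0, "roll": 0},
  {"hand": 0, "x": 0, "y": 0, "z": 0, "roll": 0},
  {"hand": 0, "x": 0, "y": 0, "z": 0, "roll": 0},
])

```text
time: 10.95
position: [0.5662, -0.0859, 0.1659]
tool_rot: [-3.136, 0.176, 0.001]
ft_force: [-0.5, -0.3, -0.3]
grip_width: 0.109
grip_force: 0.0
```

```bash
python3 - <<'E'
from h import *
import json
s=get_state();print(s["position"],s["ft_force"],s["grip_width"])
c=get_calibration("wrist");im=get_image("wrist");cv2.imwrite("pics/w8.png",im)
json.dump({k:np.array(v).tolist() for k,v in c.items()},open("w8.json","w"))
E
python3 m.py w8
```

```text
[ 0.56616045 -0.08589756  0.16587369] [-0.49961122 -0.27477098 -0.28386223] 0.10890947502377593
w8 0.053 [569.2 -85.9  67.7] 27 0.16
w8 0.049 [567.8 -85.8  69.1] 27 0.17
w8 0.045 [566.4 -85.6  70.4] 27 0.17
```

View pics/w8.png

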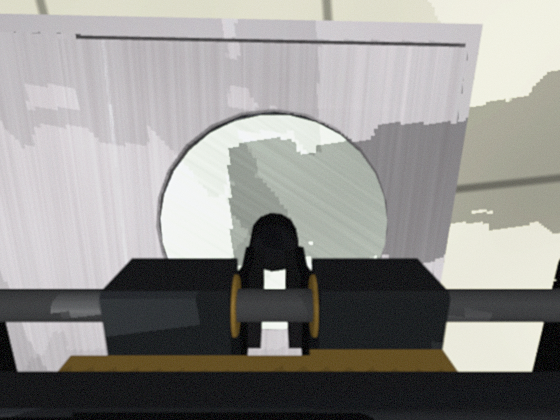

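The lid sits level in the pocket with an even rim gap, and the knob at about (274,235) is under the fingers. Now I'll press in small steps.

Emit:
send_rows([
  {"hand": 0, "x": 0.5, "y": 0, "z": -6, "roll": 0},
  {"hand": 0, "x": 0, "y": 0, "z": -5, "roll": 0},
  {"hand": 0, "x": 0, "y": 0, "z": -2, "roll": 0},
  {"hand": 0, "x": 0, "y": 0, "z": 0, "roll": 0},
  {"hand": 0, "x": 0, "y": 0, "z": 0, "roll": 0},
])

```text
time: 11.5
position: [0.5668, -0.0859, 0.1532]
tool_rot: [-3.137, 0.176, 0.0]
ft_force: [-1.2, 0.2, -0.4]
grip_width: 0.004
grip_force: 0.0
```

Emit:
send_rows([
  {"hand": 0, "x": 0, "y": 0, "z": -1, "roll": 0},
  {"hand": 0, "x": 0, "y": 0, "z": -1, "roll": 0},
  {"hand": 0, "x": 0, "y": 0, "z": -1, "roll": 0},
  {"hand": 0, "x": 0, "y": 0, "z": 0, "roll": 0},
])

```text
time: 11.9
position: [0.5668, -0.0859, 0.1502]
tool_rot: [3.137, -0.176, -0.0]
ft_force: [0.7, -0.0, 0.0]
grip_width: -0.001
grip_force: 0.0
```

Emit:
send_rows([
  {"hand": 0, "x": 0, "y": 0, "z": -1, "roll": 0},
  {"hand": 0, "x": 0, "y": 0, "z": 0, "roll": 0},
])

```text
time: 12.1
position: [0.5668, -0.0859, 0.1492]
tool_rot: [3.137, -0.176, -0.0]
ft_force: [-0.2, -0.1, 0.6]
grip_width: 0.004
grip_force: 0.0
```

Emit:
send_rows([
  {"hand": 0, "x": 0, "y": 0, "z": -1, "roll": 0},
  {"hand": 0, "x": 0, "y": 0, "z": 0, "roll": 0},
])

```text
time: 12.3
position: [0.5669, -0.0859, 0.1486]
tool_rot: [3.136, -0.176, -0.0]
ft_force: [-1.7, 0.3, 3.3]
grip_width: 0.0
grip_force: 1.7
```

Contact comes at z ≈ 0.149, as expected for a dropped lid. I'll keep pressing.

Emit:
send_rows([
  {"hand": 0, "x": 0, "y": 0, "z": -1, "roll": 0},
  {"hand": 0, "x": 0, "y": 0, "z": 0, "roll": 0},
])

```text
time: 12.5
position: [0.5669, -0.0859, 0.1476]
tool_rot: [3.136, -0.176, 0.0]
ft_force: [-1.8, 0.2, 4.4]
grip_width: 0.005
grip_force: 2.4
```

Emit:
send_rows([
  {"hand": 0, "x": 0, "y": 0, "z": -1, "roll": 0},
  {"hand": 0, "x": 0, "y": 0, "z": 0, "roll": 0},
])

```text
time: 12.7
position: [0.5669, -0.0859, 0.1466]
tool_rot: [3.136, -0.176, 0.0]
ft_force: [-1.7, -0.0, 4.8]
grip_width: 0.009
grip_force: 2.3
```

Emit:
send_rows([
  {"hand": 0, "x": 0, "y": 0, "z": -1, "roll": 0},
  {"hand": 0, "x": 0, "y": 0, "z": 0, "roll": 0},
])

```text
time: 12.9
position: [0.5669, -0.0859, 0.1455]
tool_rot: [3.136, -0.176, 0.0]
ft_force: [-2.7, 0.0, 4.0]
grip_width: 0.004
grip_force: 2.3
```

Emit:
send_rows([
  {"hand": 0, "x": 0, "y": 0, "z": -0.5, "roll": 0},
  {"hand": 0, "x": 0, "y": 0, "z": 0, "roll": 0},
])

```text
time: 13.1
position: [0.567, -0.0859, 0.1452]
tool_rot: [3.136, -0.176, 0.0]
ft_force: [-2.3, 0.6, 6.0]
grip_width: 0.006
grip_force: 2.9
```

Emit:
send_rows([
  {"hand": 0, "x": 0, "y": 0, "z": -0.5, "roll": 0},
  {"hand": 0, "x": 0, "y": 0, "z": 0, "roll": 0},
])

```text
time: 13.3
position: [0.567, -0.0859, 0.1451]
tool_rot: [3.136, -0.176, 0.0]
ft_force: [-3.7, 0.7, 9.6]
grip_width: 0.005
grip_force: 4.4
```

Emit:
send_rows([
  {"hand": 0, "x": 0, "y": 0, "z": -0.5, "roll": 0},
  {"hand": 0, "x": 0, "y": 0, "z": 0, "roll": 0},
])

```text
time: 13.5
position: [0.567, -0.0859, 0.1451]
tool_rot: [3.136, -0.176, 0.0]
ft_force: [-4.4, 0.8, 11.6]
grip_width: 0.006
grip_force: 5.8
```

Hard stop at z = 0.145, 4 mm below first contact. One more nudge for margin, then I'll back off and check by touch that the lid stays down.

Emit:
send_rows([
  {"hand": 0, "x": 0, "y": 0, "z": -1, "roll": 0},
  {"hand": 0, "x": 0, "y": 0, "z": 0, "roll": 0},
  {"hand": 0, "x": 0, "y": 0, "z": 0, "roll": 0},
])

```text
time: 13.8
position: [0.567, -0.0858, 0.145]
tool_rot: [3.135, -0.176, 0.0]
ft_force: [-6.6, 1.4, 16.8]
grip_width: 0.002
grip_force: 8.7
```

Emit:
send_rows([
  {"hand": 0, "x": 0, "y": 0, "z": 2, "roll": 0},
  {"hand": 0, "x": 0, "y": 0, "z": 3, "roll": 0},
  {"hand": 0, "x": 0, "y": 0, "z": 5, "roll": 0},
  {"hand": 0, "x": 0, "y": 0, "z": 10, "roll": 0},
  {"hand": 0, "x": 0, "y": 0, "z": 0, "roll": 0},
  {"hand": 0, "x": 0, "y": 0, "z": -10, "roll": 0},
  {"hand": 0, "x": 0, "y": 0, "z": -5, "roll": 0},
  {"hand": 0, "x": 0, "y": 0, "z": 0, "roll": 0},
  {"hand": 0, "x": 0, "y": 0, "z": 0, "roll": 0},
])

```text
time: 14.7
position: [0.5665, -0.0858, 0.1471]
tool_rot: [-3.136, 0.176, 0.002]
ft_force: [0.9, 0.2, 0.2]
grip_width: 0.004
grip_force: 0.0
```

Emit:
send_rows([
  {"hand": 0, "x": 0, "y": 0, "z": -1, "roll": 0},
  {"hand": 0, "x": 0, "y": 0, "z": 0, "roll": 0},
])

```text
time: 14.9
position: [0.5669, -0.0859, 0.1467]
tool_rot: [3.137, -0.176, -0.0]
ft_force: [-0.2, -0.0, 0.0]
grip_width: 0.007
grip_force: 0.0
```

At z = 0.1467 nothing touches, so the lid has stayed down. I'll retract clear, check the other things numerically and hand in.

Emit:
send_rows([
  {"hand": 0, "x": 0, "y": 0, "z": 5, "roll": 0},
  {"hand": 0, "x": 0, "y": 0, "z": 15, "roll": 0},
  {"hand": 0, "x": 0, "y": 0, "z": 25, "roll": 0},
  {"hand": 0, "x": 0, "y": 0, "z": 30, "roll": 0},
  {"hand": 0, "x": -5, "y": 0, "z": 30, "roll": 0},
  {"hand": 0, "x": -10, "y": 0, "z": 30, "roll": 0},
  {"hand": 0, "x": -10, "y": 0, "z": 30, "roll": 0},
  {"hand": 0, "x": 0, "y": 0, "z": 0, "roll": 0},
  {"hand": 0, "x": 0, "y": 0, "z": 0, "roll": 0},
])

```text
time: 15.8
position: [0.5422, -0.0858, 0.3136]
tool_rot: [3.135, -0.176, 0.005]
ft_force: [-0.0, 0.5, -1.2]
grip_width: 0.005
grip_force: 0.0
```

```bash
python3 - <<'E'
from h import *
im=get_image("scene");a=cv2.imread("pics/scene0.png")
d=cv2.absdiff(im,a).max(2)
for n,(x,y) in dict(bowl=(422,205),jar=(429,262),spoon=(143,228),mug=(120,280)).items(): print(n,d[y-18:y+18,x-15:x+15].mean().round(1))
s=get_state();print(s["position"],s["ft_force"],s["time"]);print(close_job())
E
```

```text
bowl 12.6
jar 11.0
spoon 25.6
mug 8.6
[ 0.54177745 -0.08589872  0.31220318] [-0.31425178 -1.18548108 -0.29819766] 15.85
the job is handed in; nothing more can be done
None
```

The lid is in the pocket, pressed to its hard stop with about 17 N and still down when I re-checked by touch; the hand is clear and the job was handed in at about 16 s. The bowl, jar, spoon and mug were never approached, but the before/after image check on them was inconclusive.

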